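Shut and bolt the parts tray's lid

ROBOT

A 6-joint arm with a two-finger parallel gripper is mounted at the origin on the work surface. World frame = base frame: x ahead of the robot, y to its left, z up, the work surface at z = 0. Lengths are in m, angles in rad, forces in N, time in s.
With the tool pointing down it reaches from about 0.425 to 0.95 m from the base axis. Payload 3.5 kg.
Tool frame: the origin (TCP) lies between the finger pads; the fingertips stand 14 mm ahead of it and the grasp point (between the pads) lies 5 mm behind it; z points along the fingers, y is the direction in which the jaws open and shut (so a half turn about z gives the same grasp; the last joint's range is limited). The gripper opens to 85 mm and grips with 20 to 120 N. Pads are 22 mm wide; open, the fingers measure 114 mm over their backs; the gripper's body (76 mm by 85 mm) begins 54 mm behind the grasp point. The pads swing forward as they close: fully open they stand 13 mm farther back than shut.
Start: joints at [1.164, 0.286, 1.577, -0, 1.279, -0.15], TCP at [0.171, 0.653, 0.245] pointing down, gripper open.
Joint ranges: [-2.77, 2.77], [-0.9, 2.22], [0.21, 2.48], [-1.53, 4.67], [0.24, 2.81], [-2.84, 2.84]. Speed limits (rad/s): [2.79, 2.79, 3.14, 3.14, 3.14, 3.14].

INTERFACE

Orientations are given as a unit quaternion [x, y, z, w].
In Python, from plant import ctrl gives the robot as it stands. The module is installed in compiled form; this text tells all that it offers.
- The arm moves only by the tool servo_tool, never from a script. Its argument "increments" is text: rows parted by semicolons, each of 7 numbers parted by spaces: the turn, a rotation vector about the tool's x, y, z in rad, then the shift along the tool's x, y, z in cm, then the finger opening in cm, from 0 to 8.54. In form: ax ay az dx dy dz claw; .... A call has 1 to 10 rows; each row is the pose to reach, as a shift and turn from the pose commanded when the call began, along the tool's axes at that moment; what a row does not reach only later rows make up. A row lasts 1/12 s, in which the tool goes at most 41.7 mm and 7.16 degrees, less where a joint would pass 70% of its speed; a pose out of reach is approached as far as the arm can. A call with a gripper value outside its range is refused whole. The fingers move at their own pace and stop on an object; "grip_force" is the grip in N (left out, the last holds). Time passes only in rows, so rows that repeat a pose let the fingers close. It gives the time, the measured TCP pose, the force and the opening at its end, in the units of the state.
- ctrl.get_state(): the state, without advancing time (a new reading comes with each control period).
- ctrl.read_camera(name): name is "scene" or "top"; returns (picture, depth): 420x560x3 uint8, red, green, blue; 420x560 float32, m along the optical axis (not along the pixel's ray), 0 where there is no reading.
- ctrl.camera_info(name): a dict with "camera_matrix" (3x3 intrinsics, pixels), "D" ([k1, k2, p1, p2, k3] as OpenCV has them; the pictures are not rectified), "world_to_cam" (4x4, takes a point from world to camera coordinates). Camera axes: x right, y down, z forward; pixel columns grow to the right and rows downward; lengths in m; the calibration is good to about 2 mm. A picture is of the moment at which its call begins. camera_info takes no time and is no camera call.
- ctrl.sign_off(): hands the job in, once; it reports no verdict.
The state is a dict: "time": time; "qpos": joint angles; "dq": joint speeds; "joint_efforts": joint torques, N m; "eef_pos": TCP position; "tcp_rot": TCP orientation; "contact_force": force on the tool from outside, world axes, zero at the start; "wrist_torque": the same for the moment, N m; "opening": opening from 0.0 (shut) to 1.0 (fully open).
Only numpy, scipy, OpenCV 4.12 (cv2) and the standard library are available. Lean on these libraries where they do the work, as an engineer would, in place of code of your own. Each camera call takes 0.05 s, during which the arm holds its last target.

TASK

Get the parts tray ready for the road: pull the black bolt knob straight out until it clicks into its drawn position, swing the lid down and press each front corner until both have snapped under their spring clips, then push the knob fully home so that the bolt locks the lid. Press firmly but feel for the snap and do not force the thin lid (40 N would bend it), and leave the loose parts where they lie.

Things in the scene. Friction and masses are not known exactly. Their poses are not given: they have to be found in the camera images.
- tray: aluminium parts tray screwed to the bench. Origin on the bench below the middle of the back compartment's upright front face; x points backwards into the compartment, y left as seen from the knob side, z up. Open bay x = -160 to 0 mm (floor at z = 3, walls 32 high); compartment x = 0 to 135 mm, 85 mm high; both 360 mm wide. The lid covers the compartment
- knob (a point): middle of the black mushroom knob on the bolt, 62 mm above the bench at the middle of the compartment's front face. Round head 34 mm across, 22 mm long along the tray's x; 44 mm in front of the face when home, 64 mm when drawn. Pull along the tray's -x; push along +x on its flat front, 11 mm in front of this point. Behind it: thinner neck, then a 28 mm square steel barrel 18 mm deep
- bolt (a joint): how far the bolt is drawn, m: 0 = home (start), 0.020 = fully out, a ball detent holds it at both ends; 8 to 10 N moves it. Home, its 10 mm rod is in the way of a staple under the middle of the lid, so the lid cannot shut; with the lid shut it passes through the staple and locks the lid
- hinge (a point): middle of the lid's hinge axis on the compartment's back rim, in the tray frame at x = 135, z = 85 mm; the axis runs along the tray's y
- lid (a joint): lid angle, rad: 0 = flat; starts 0.85 to 1.15, front edge standing up and leaning back. Steel lid, 141 mm from hinge to front edge, 350 mm wide, 3 mm thick, about 0.4 kg; its balanced hinge keeps it where it is left (1 to 3 N near the edge moves it). Close it by pushing its outer face (turned up and backwards while open). Shut, it reads 0 to 0.065, as the clips' heights have it
- lid_rock (a joint): sideways rock of the lid on its worn hinge, rad, up to 0.1 either way, stays as left (starts within 0.04); positive = left corner higher. Shut, it reads within 0.04
- lid_left (a point): pressing point on the lid's outer (top) face near the left front corner, 117 mm from the hinge axis, 24 mm behind the front edge, in line with the left clip (y = 120 mm in the tray frame). Snapped home it stays 86 to 97 mm above the bench when the hand is off (where, depends on the clip's bracket); not snapped it springs back to 99 mm or more
- lid_right (a point): the same near the right front corner, in line with the right clip (y = -120 mm); each corner has its own height
- lid_mid (a point): point on the lid's outer face midway between lid_left and lid_right
- clip_left (a point): foot of the left spring clip on the outside of the compartment's front face (x = 0, y = 120, z = 45 mm in the tray frame). Clip (26 mm wide, top 99 to 108 mm high, 12 mm proud of the face) and the rubber buffer behind it sit on a slotted bracket screwed on up to 9 mm higher or lower, differently at each corner: only the feel of the snap tells. This point does not show that height
- clip_right (a point): the same for the right clip (y = -120 mm). At either clip the lid's edge meets a sloping lead-in 13 mm above home, is pressed past it with 9 to 18 N at lid_left or lid_right, snaps under the nose in the last 2.5 mm (the force drops) and lands on the buffer, where the force rises steeply; pressed less, the corner springs back up. Pressing in the middle takes twice the force
- junction_box: octagonal steel junction box 90 mm across, 38 mm high, loose in the left of the bay; origin at the centre of its underside
- coupling_1: grey PVC conduit coupling, tube 42 mm across and 70 mm high, standing loose in the right of the bay; origin at the centre of its underside
- coupling_2: a second coupling like coupling_1, also standing in the right of the bay
- tester_pen: red voltage tester pen 150 mm long, 18 mm thick, lying loose on the bench beside the tray; origin at the underside of its middle, x along it

How it is judged:
On the way, in this order (a step that is already met when the one before it is completed fails the run):
1. the bolt is drawn out to its detent (value of joint bolt above 0.017 m), for 0.2 s.
2. both front corners of the lid stay down under their clips with the hand off, the bolt still drawn (z of each of lid_left, lid_right in the frame of tray below 0.098 m and value of joint bolt above 0.015 m and contact force between each of the arm, the fingers and lid below 0.5 N), for 0.3 s.
At the end, for the whole second after the job is handed in: Both front corners of the lid are under their clips (lid_left and lid_right less than 98 mm above the bench), the bolt is home (within 4 mm) and the robot's hand is off. Throughout, the loose parts stay within 25 mm of where they were (z of each of lid_left, lid_right in the frame of tray below 0.098 m and value of joint bolt below 0.004 m); the robot touches nothing.
It fails at once if the lid is forced (over 40 N) (contact force between any of the arm, the fingers and lid above 40 N).
It fails at once if a loose part is moved more than 25 mm (distance of any of junction_box, coupling_1, coupling_2, tester_pen from where it was at the start of the episode above 0.025 m).
It also fails if it takes over 72 s, if anything falls off the work surface, if the arm or the gripper's body presses on something with over 40 N, if the wrist force passes 120 N, or if a joint passes its speed limit or range.

## Working session

There is one attempt and no reset: what is moved stays moved. The work goes in short steps, Python scripts to look and compute and a tool call to move; the robot and the scene stay as the last step left them, time stands still between calls to the robot, and variables do not carry over. Pictures are saved under pics/ and viewed, and the job is handed in when it is done.

Besides the shell and the picture viewer there is one more tool, called as name(argument=value, ...) on one line, values as JSON. servo_tool: Moves the arm, as the interface text tells. Its arguments: {"type":"object","properties":{"increments":{"type":"string"},"grip_force":{"type":"number"}},"required":["increments"]}

```bash
mkdir -p pics; cat > h.py <<'E'
import numpy as np, cv2
from plant import ctrl
def snap(n,tag):
    p,d=ctrl.read_camera(n); cv2.imwrite(f'pics/{tag}.png',p[:,:,::-1]); np.save(f'pics/{tag}.npy',d); return p,d
def pt(n,d,u,v,r=1):
    i=ctrl.camera_info(n); K=np.array(i['camera_matrix']);D=np.array(i['D']);T=np.array(i['world_to_cam'])
    w=d[int(v)-r:int(v)+r+1,int(u)-r:int(u)+r+1]; w=w[w>0]; z=np.median(w)
    xy=cv2.undistortPoints(np.array([[[u,v]]],float),K,D)[0,0]
    return np.linalg.inv(T)@np.array([xy[0]*z,xy[1]*z,z,1])
E
python3 - <<'E'
from h import *
s=ctrl.get_state(); print(s)
snap('scene','s0');snap('top','t0')
for n in('scene','top'):print(ctrl.camera_info(n))
E
```

```text
{'time': 0.0, 'qpos': array([ 1.16402448e+00,  2.87177042e-01,  1.57818939e+00,  4.31629291e-06,
        1.27856621e+00, -1.49975936e-01]), 'dq': array([ 0.00056349,  0.00021031,  0.00075854,  0.0005489 ,  0.00114394,
       -0.00082496]), 'joint_efforts': array([-1.18051314e-03, -4.05981553e+01, -2.92622888e+01, -1.76750614e-04,
        5.88117764e-03,  3.98229759e-06]), 'eef_pos': array([0.17114445, 0.65230051, 0.24393283]), 'tcp_rot': array([ 1.28045984e-01,  9.91767542e-01, -1.12438572e-03, -3.23491982e-04]), 'contact_force': array([0.64318421, 0.35696693, 0.52907786]), 'wrist_torque': array([-0.01086413,  0.00834388,  0.00166529]), 'opening': 1.0019345339236663}
{'camera_matrix': array([[403.6755785 ,   0.        , 275.21639971],
       [  0.        , 403.6755785 , 205.31906561],
       [  0.        ,   0.        ,   1.        ]]), 'D': array([-0.06400551,  0.        ,  0.        ,  0.        ,  0.        ]), 'world_to_cam': array([[ 0.7110322 ,  0.70306044,  0.01179925, -0.37637578],
       [ 0.55140306, -0.54708544, -0.6298033 , -0.2823394 ],
       [-0.43633458,  0.45431657, -0.77666504,  1.22014109],
       [ 0.        ,  0.        ,  0.        ,  1.        ]])}
{'camera_matrix': array([[454.68040763,   0.        , 286.0955871 ],
       [  0.        , 454.68040763, 206.93878699],
       [  0.        ,   0.        ,   1.        ]]), 'D': array([-0.13783961,  0.        ,  0.        ,  0.        ,  0.        ]), 'world_to_cam': array([[-0.02803414, -0.9992701 , -0.02594918, -0.01845971],
       [-0.98145478,  0.03244047, -0.18892892,  0.57439687],
       [ 0.18963283,  0.02017149, -0.98164785,  1.00249949],
       [ 0.        ,  0.        ,  0.        ,  1.        ]])}
```

View pics/s0.png

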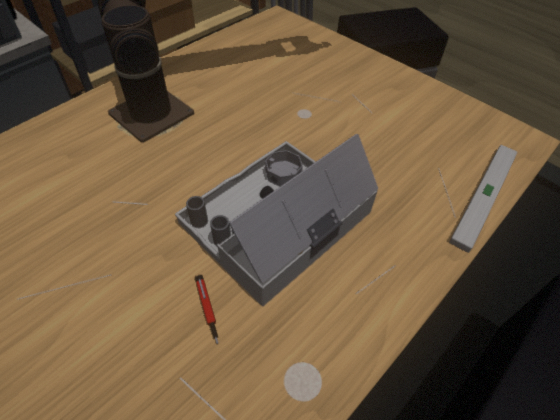

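View pics/t0.png

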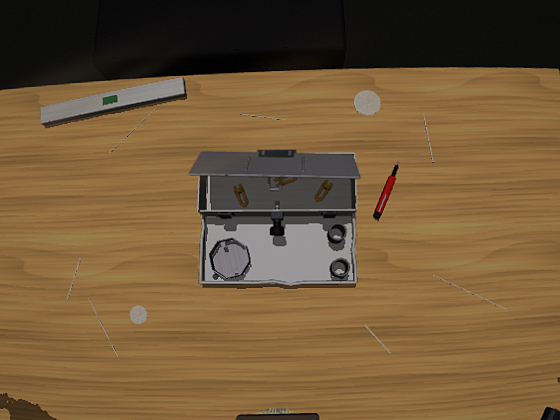

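The tray is nearly aligned with the world frame: its back points away from the robot. The knob is at about (278,228) in top, the box at (230,259), the couplings at (337,233) and (340,268), and the pen lies on the right. I'll enlarge it for measuring.

```bash
python3 - <<'E'
import cv2
a=cv2.imread('pics/t0.png')[140:300,180:380]
cv2.imwrite('pics/t0c.png',cv2.resize(a,None,fx=4,fy=3.75*0+4,interpolation=cv2.INTER_CUBIC)[:600])
a=cv2.imread('pics/s0.png')[130:310,170:390]
cv2.imwrite('pics/s0c.png',cv2.resize(a,None,fx=3.3,fy=3.3,interpolation=cv2.INTER_CUBIC))
E
```

```text
(no output)
```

View pics/t0c.png

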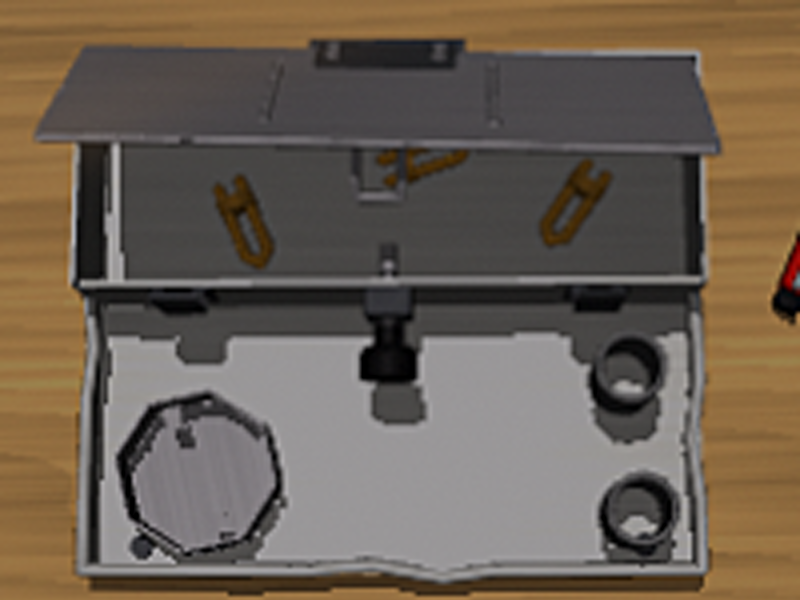

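View pics/s0c.png

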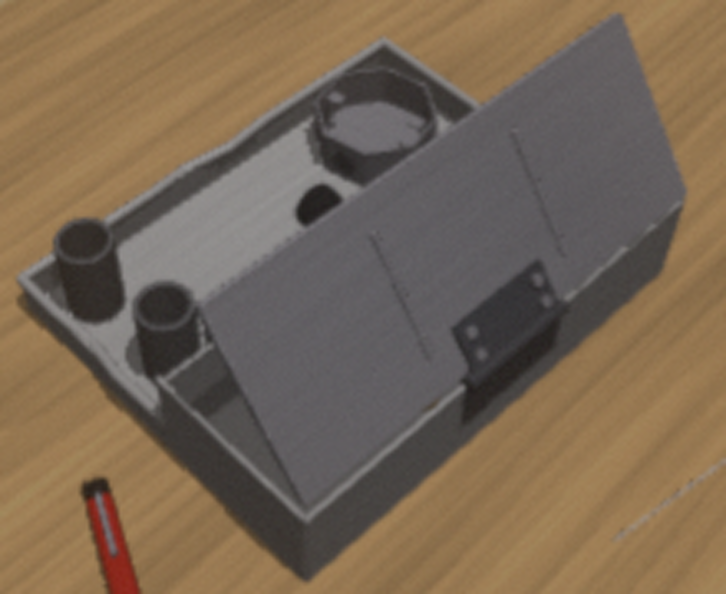

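```bash
python3 - <<'E'
from h import *
i=ctrl.camera_info('top');K=np.array(i['camera_matrix']);D=np.array(i['D']);T=np.array(i['world_to_cam']);Ti=np.linalg.inv(T)
d=np.load('pics/t0.npy')
def ray(u,v,z):
    xy=cv2.undistortPoints(np.array([[[u,v]]],float),K,D)[0,0]
    c=Ti[:3,3];r=Ti[:3,:3]@np.array([xy[0],xy[1],1]);return c+r*(z-c[2])/r[2]
c=lambda u,v:(u/4+180-.4,v/4+140-.4)
L=ray(*c(80,283),.085);R=ray(*c(704,280),.085);print('rim',L,R,np.linalg.norm(L-R))
FL=ray(*c(80,573),.032);FR=ray(*c(704,573),.032);print('bay',FL,FR,np.linalg.norm(FL-FR))
for n,u,v in[('knob',388,362),('knobtop',388,350),('lidL',90,120),('lidM',370,120),('lidR',670,120),('lidM2',370,90),('lidedge',378,140),('floor',480,450),('c1',630,365),('c2',640,505),('jb',200,480)]:
    a=c(u,v);print(n,pt('top',d,*a)[:3].round(4))
print('knob@79',ray(*c(388,345),.079),ray(*c(388,382),.079),ray(*c(360,365),.062),ray(*c(417,365),.062))
# lid plane
P=[]
for u in range(100,680,10):
  for v in range(75,130,4):
    if 310<u<470 and v<75: continue
    P.append(pt('top',d,*c(u,v),0)[:3])
P=np.array(P);m=np.median(P,0)
for _ in range(5):
    m=P.mean(0);n=np.linalg.svd(P-m)[2][2];r=(P-m)@n;P=P[abs(r)<2.5*max(r.std(),.0005)]
print('plane',m,n,r.std(),len(P))
E
```

```text
rim [0.56628048 0.16045033 0.085     ] [ 0.55640411 -0.19293832  0.085     ] 0.35352662846274263
bay [0.40430832 0.17129096 0.032     ] [ 0.39424675 -0.19091567  0.032     ] 0.36234635383746994
knob [ 0.5166 -0.0136  0.0785]
knobtop [ 0.5234 -0.0138  0.0785]
lidL [0.6335 0.1344 0.1849]
lidM [ 0.6291 -0.0117  0.1808]
lidR [ 0.6282 -0.1692  0.1651]
lidM2 [ 0.6569 -0.0101  0.1423]
lidedge [ 0.6129 -0.0165  0.2009]
floor [ 0.4721 -0.0642  0.0047]
c1 [ 0.5207 -0.1564  0.0027]
c2 [ 0.4364 -0.1585  0.0016]
jb [0.4589 0.1041 0.0059]
knob@79 [ 0.52615744 -0.01386917  0.079     ] [ 0.50516481 -0.01335703  0.079     ] [0.51766985 0.00316851 0.062     ] [ 0.51664761 -0.02944032  0.062     ]
  return _methods._mean(a, axis=axis, dtype=dtype,
  ret = ret.dtype.type(ret / rcount)
Traceback (most recent call last):
numpy.linalg.LinAlgError: SVD did not converge
```

```bash
cat >> h.py <<'E'
from scipy.spatial.transform import Rotation as Ro
O=np.array([.5605,-.0145,0]);YAW=-.028
RT=Ro.from_euler('z',YAW)
def w(x,y,z): return O+RT.apply([x/1000,y/1000,z/1000])   # tray mm -> world
def tray(p): return RT.inv().apply(np.array(p)-O)*1000
def tool(tilt=0,roll=0): # tool down: x back to robot, y tray left; tilt leans about tray y (deg)
    B=np.array([[-1,0,0],[0,1,0],[0,0,-1]]).T
    return RT*Ro.from_euler('y',tilt,degrees=True)*Ro.from_matrix(B)*Ro.from_euler('z',roll,degrees=True)
def rel(pos,rot):
    s=ctrl.get_state();R0=Ro.from_quat(s['tcp_rot'])
    d=R0.inv().apply(pos-s['eef_pos'])*100;r=(R0.inv()*rot).as_rotvec()
    print('t',round(s['time'],2),'tray mm',tray(s['eef_pos']).round(1),'F',RT.inv().apply(s['contact_force']).round(1),'op',round(s['opening'],3))
    print('rotvec',r.round(4),'shift cm',d.round(2),'rows>=',max(np.linalg.norm(d)/4.17,np.linalg.norm(r)/.125).round(1))
E
python3 -c "
from h import *
rel(w(-45,0,200),tool())"
```

```text
t 0.1 tray mm [-407.9  655.7  244.1] F [-0.5  0.5 -0.3] op 0.999
rotvec [-0.0021 -0.0006 -0.2288] shift cm [-50.21 -55.62   4.51] rows>= 18.0
```

servo_tool(increments="0 0 -0.229 -50.2 -55.6 2 6;0 0 -0.229 -50.2 -55.6 2 6;0 0 -0.229 -50.2 -55.6 2 6;0 0 -0.229 -50.2 -55.6 2 6;0 0 -0.229 -50.2 -55.6 2 6;0 0 -0.229 -50.2 -55.6 2 6;0 0 -0.229 -50.2 -55.6 2 6;0 0 -0.229 -50.2 -55.6 2 6;0 0 -0.229 -50.2 -55.6 2 6;0 0 -0.229 -50.2 -55.6 2 6")

```text
time: 0.93
eef_pos: [0.3629, 0.281, 0.2338]
tcp_rot: [0.014, 1.0, -0.0, -0.0]
contact_force: [0.6, 0.5, 0.0]
opening: 0.702
```

```bash
python3 -c "
from h import *
rel(w(-45,0,200),tool())"
```

```text
t 0.93 tray mm [-205.8  289.9  233.8] F [0.6 0.5 0. ] op 0.702
rotvec [-0.0001 -0.0002  0.0007] shift cm [-16.06 -29.     3.38] rows>= 8.0
```

servo_tool(increments="0 0 0 -16 -29 2.5 6;0 0 0 -16 -29 2.5 6;0 0 0 -16 -29 2.5 6;0 0 0 -16 -29 2.5 6;0 0 0 -16 -29 2.5 6;0 0 0 -16 -29 2.5 6;0 0 0 -16 -29 2.5 6;0 0 0 -16 -29 2.5 6;0 0 0 -16 -29 2.5 6;0 0 0 -16 -29 2.5 6")

```text
time: 1.77
eef_pos: [0.5149, -0.0132, 0.2084]
tcp_rot: [0.016, 1.0, 0.0, -0.001]
contact_force: [0.4, 0.1, -0.5]
opening: 0.702
```

```bash
python3 -c "
from h import *
rel(w(-47,0,62),tool())
snap('top','t1')"
```

```text
t 1.77 tray mm [-45.6  -0.  208.4] F [ 0.4  0.1 -0.5] op 0.702
rotvec [ 0.0005 -0.0018 -0.0037] shift cm [ 1.100e-01 -1.000e-02  1.464e+01] rows>= 3.5
```

View pics/t1.png

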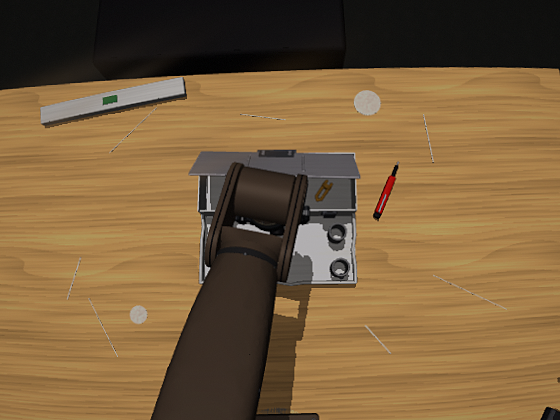

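```bash
python3 -c "
from h import *
snap('scene','s1')
a=cv2.imread('pics/s1.png')[30:310,100:400]
cv2.imwrite('pics/s1c.png',cv2.resize(a,None,fx=2.1,fy=2.1))"
```

```text
(no output)
```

View pics/s1c.png

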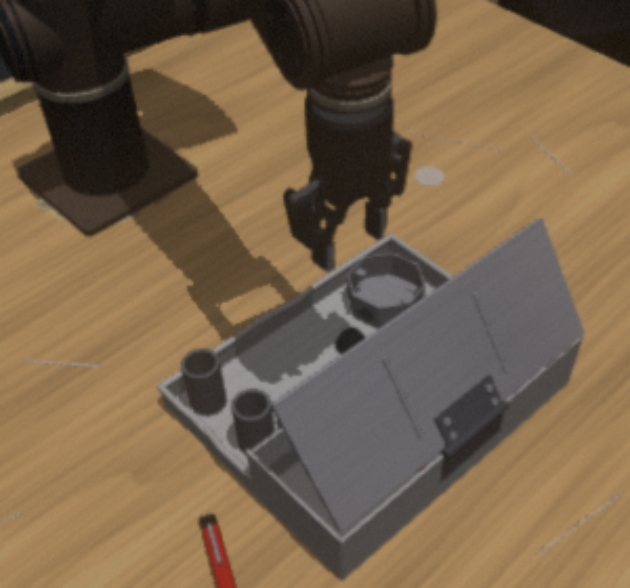

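The gripper body is slim and the wrist housing sits well above the lid edge, so I'll descend straight over the knob.

servo_tool(increments="0 0 -0.004 0.1 0 4 6;0 0 -0.004 0.1 0 8 6;0 0 -0.004 0.1 0 11 6;0 0 -0.004 0.1 0 13 6;0 0 -0.004 0.1 0 14.5 6;0 0 -0.004 0.1 0 14.5 6;0 0 -0.004 0.1 0 14.5 6")

```text
time: 2.45
eef_pos: [0.5128, -0.0099, 0.0638]
tcp_rot: [0.011, 1.0, 0.0, -0.001]
contact_force: [0.2, -0.4, -0.3]
opening: 0.702
```

```bash
python3 -c "
from h import *
rel(w(-45,0,62),tool())
snap('top','t2');snap('scene','s2')
a=cv2.imread('pics/s2.png')[100:310,170:390];b=cv2.imread('pics/t2.png')[140:310,180:380]
cv2.imwrite('pics/c2.png',np.hstack([cv2.resize(a,(400,382)),cv2.resize(b,(400,382))]))"
```

```text
t 2.45 tray mm [-47.8   3.3  63.8] F [ 0.2 -0.4 -0.3] op 0.702
rotvec [ 0.0005 -0.002   0.0063] shift cm [-0.28 -0.33  0.18] rows>= 0.1
```

View pics/c2.png

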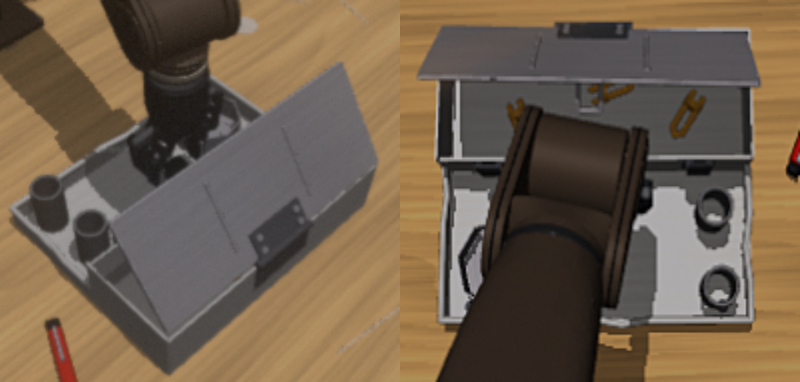

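The fingers straddle the knob (hidden from the top camera), and nothing else is near. I'll close on it.

servo_tool(increments="0 0 0.006 -0.2 -0.3 0.5 6;0 0 0.006 -0.2 -0.3 0.5 6;0 0 0.006 -0.2 -0.3 0.5 2.5;0 0 0.006 -0.2 -0.3 0.5 2.5;0 0 0.006 -0.2 -0.3 0.5 2.5;0 0 0.006 -0.2 -0.3 0.5 2.5;0 0 0.006 -0.2 -0.3 0.5 2.5;0 0 0.006 -0.2 -0.3 0.5 2.5", grip_force=60)

```text
time: 3.22
eef_pos: [0.5159, -0.0129, 0.0602]
tcp_rot: [0.016, 1.0, 0.002, 0.0]
contact_force: [-1.3, 6.2, 4.2]
opening: 0.378
```

```bash
python3 -c "
from h import *
rel(w(-65,0,58),tool())"
```

```text
t 3.22 tray mm [-44.6   0.4  60.2] F [-1.5  6.1  4.2] op 0.378
rotvec [ 0.0037  0.0001 -0.004 ] shift cm [ 2.04 -0.04  0.22] rows>= 0.5
```

servo_tool(increments="0 0 0 0.4 0 0 2.5;0 0 0 0.9 0 0 2.5;0 0 0 1.4 0 0 2.5;0 0 0 1.9 0 0 2.5;0 0 0 2.2 0 0 2.5;0 0 0 2.3 0 0 2.5;0 0 0 2.3 0 0 2.5;0 0 0 2.3 0 0 2.5")

```text
time: 3.88
eef_pos: [0.4959, -0.0124, 0.0604]
tcp_rot: [0.016, 1.0, 0.002, 0.005]
contact_force: [8.4, 6.4, -4.3]
opening: 0.376
```

```bash
python3 -c "
from h import *
rel(w(-66,0,58),tool())"
```

```text
t 3.88 tray mm [-64.7   0.3  60.4] F [ 8.2  6.6 -4.3] op 0.376
rotvec [ 0.0034  0.0094 -0.0048] shift cm [ 0.14 -0.03  0.24] rows>= 0.1
```

The knob travelled 20.1 mm, the full stroke. I'll release it and rise.

servo_tool(increments="0 0 0 -0.15 0 0 6;0 0 0 -0.15 0 0 6;0 0 0 -0.15 0 0 6;0 0 0 -0.15 0 0 6;0 0 0 -0.15 0 0 6;0 0 0 0 0 -4 6;0 0 0 0 0 -8 6;0 0 0 0 0 -12 6;0 0 0 0 0 -16 6;0 0 0 0 0 -20 2")

```text
time: 4.72
eef_pos: [0.492, -0.0137, 0.261]
tcp_rot: [0.015, 1.0, -0.0, -0.0]
contact_force: [1.3, 0.3, 0.3]
opening: 0.581
```

servo_tool(increments="0 0 0 4 15 -4 0;0 0 0 4 15 -4 0;0 0 0 4 15 -4 0;0 0 0 4 15 -4 0;0 0 0 4 15 -4 0;0 0 0 4 15 -4 0")

```text
time: 5.22
eef_pos: [0.4568, 0.1387, 0.2999]
tcp_rot: [0.013, 1.0, -0.0, 0.001]
contact_force: [0.1, -0.5, -0.6]
opening: -0.007
```

```bash
python3 -c "
from h import *
rel(w(-66,0,258),tool())
snap('top','t3');snap('scene','s3')
a=cv2.imread('pics/s3.png')[100:310,170:390];b=cv2.imread('pics/t3.png')[140:310,180:380]
cv2.imwrite('pics/c3.png',np.hstack([cv2.resize(a,(400,382)),cv2.resize(b,(400,382))]))"
```

```text
t 5.22 tray mm [-108.   150.3  299.9] F [ 0.1 -0.5 -0.6] op -0.007
rotvec [-0.0003  0.0016  0.0018] shift cm [ -4.17 -15.03   4.2 ] rows>= 3.9
```

View pics/c3.png

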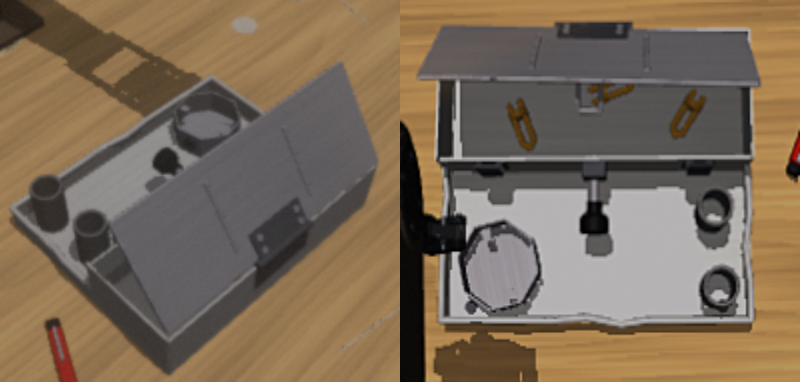

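The knob now stands farther out at crop (593,222) and the rod is visible, so the bolt is drawn. The box and couplings have not moved. Next I'll measure the lid.

```bash
cat > lid.py <<'E'
from h import *
import sys
def fit(tag,box):
    d=np.load(f'pics/{tag}.npy');P=[]
    u0,u1,v0,v1=box
    for u in range(u0,u1,3):
        for v in range(v0,v1):
            if d[v,u]>0:P.append(tray(pt('top',d,u,v,0)[:3]))
    P=np.array(P);n0=len(P)
    A=np.c_[P[:,0]-135,P[:,1],np.ones(len(P))];k=np.ones(len(P),bool)
    for _ in range(8):
        s=np.linalg.lstsq(A[k],P[k,2],rcond=None)[0];r=P[:,2]-A@s;k=abs(r)<max(3,2*np.median(abs(r[k])))
    print(tag,'z=%.1f + %.3f*(x-135) + %.3f*y'%(s[2],s[0],s[1]),'angle',np.arctan(-s[0]),'n',k.sum(),n0,'res',r[k].std())
    return s
E
python3 -c "
from lid import *
fit('t3',(202,352,158,172)); fit('t0',(202,352,158,172))
d=np.load('pics/t3.npy')
for u,v in[(196,172),(275,174),(352,175),(278,228)]: print(tray(pt('top',d,u,v)[:3]).round(1))
"
```

```text
t3 z=89.2 + -1.370*(x-135) + 0.048*y angle 0.9404386958879758 n 658 695 res 1.3503639366120124
t0 z=89.0 + -1.374*(x-135) + 0.048*y angle 0.9417122301880834 n 657 698 res 1.332449478560007
[ 60.  160.5 198.6]
[ 53.6  -2.4 200.8]
[  52.7 -159.3  193.3]
[-37.4  -2.9  66. ]
```

```bash
python3 -c "
from h import *
rel(w(80,0,290),tool())
for th in np.arange(.94,.2,-.08): print(th.round(2),round(135-117*np.cos(th)+11*np.sin(th),1),round(85+3+117*np.sin(th)+14,1))"
```

```text
t 5.32 tray mm [-107.7  148.5  298.7] F [ 0.6 -1.3  0.4] op 0.002
rotvec [-0.0007 -0.0006 -0.0018] shift cm [-18.8  -14.82   0.87] rows>= 5.7
0.94 74.9 196.5
0.86 67.0 190.7
0.78 59.6 184.3
0.7 52.6 177.4
0.62 46.2 170.0
0.54 40.3 162.2
0.46 35.0 153.9
0.38 30.4 145.4
0.3 26.5 136.6
0.22 23.2 127.5
```

servo_tool(increments="0 0 0 -18.8 -14.8 0.9 0;0 0 0 -18.8 -14.8 0.9 0;0 0 0 -18.8 -14.8 0.9 0;0 0 0 -18.8 -14.8 0.9 0;0 0 0 -18.8 -14.8 0.9 0;0 0 0 -18.8 -14.8 0.9 0;0 0 0 -18.8 -14.8 3.9 0;0 0 0 -18.8 -14.8 6.9 0;0 0 0 -18.8 -14.8 7.4 0;0 0 0 -18.8 -14.8 7.4 0")

```text
time: 6.15
eef_pos: [0.6386, -0.0175, 0.2208]
tcp_rot: [0.016, 1.0, 0.001, -0.004]
contact_force: [0.1, -0.7, -0.1]
opening: -0.0
```

```bash
python3 -c "
from h import *
rel(w(75,0,197),tool())"
```

```text
t 6.15 tray mm [ 78.1  -0.8 220.8] F [ 0.1 -0.7 -0.1] op -0.0
rotvec [ 0.0011 -0.0085 -0.0042] shift cm [0.29 0.08 2.38] rows>= 0.6
```

servo_tool(increments="0 0 0 0.3 0 1.2 0;0 0 0 0.3 0 2.4 0;0 0 0 0.7 0 2.7 0;0 0 0 1.1 0 3.0 0;0 0 0 1.1 0 3.0 0")

```text
time: 6.57
eef_pos: [0.629, -0.0155, 0.1952]
tcp_rot: [0.015, 1.0, -0.0, 0.0]
contact_force: [-0.0, -0.2, 0.0]
opening: -0.001
```

```bash
python3 -c "
from h import *
rel(w(60,0,184),tool())"
```

```text
t 6.57 tray mm [ 68.5   0.9 195.2] F [-0.  -0.2  0. ] op -0.001
rotvec [-0.0001  0.0001 -0.0014] shift cm [ 0.85 -0.09  1.12] rows>= 0.3
```

servo_tool(increments="0 0 0 0.4 0 0.6 0;0 0 0 0.8 0 1.1 0;0 0 0 1.1 0 1.4 0;0 0 0 1.5 0 1.8 0;0 0 0 1.5 0 1.8 0")

```text
time: 6.98
eef_pos: [0.6135, -0.0152, 0.176]
tcp_rot: [0.015, 1.0, 0.0, -0.001]
contact_force: [1.0, 0.4, 0.1]
opening: -0.001
```

```bash
python3 -c "
from h import *
rel(w(40,0,162),tool())
snap('top','t4');snap('scene','s4')
a=cv2.imread('pics/s4.png')[50:310,170:390];b=cv2.imread('pics/t4.png')[140:310,180:380]
cv2.imwrite('pics/c4.png',np.hstack([cv2.resize(a,(400,382)),cv2.resize(b,(400,382))]))"
```

```text
t 6.98 tray mm [ 53.    0.8 176. ] F [0.9 0.4 0.1] op -0.001
rotvec [ 0.0002 -0.002  -0.0017] shift cm [ 1.29 -0.08  1.4 ] rows>= 0.5
```

View pics/c4.png

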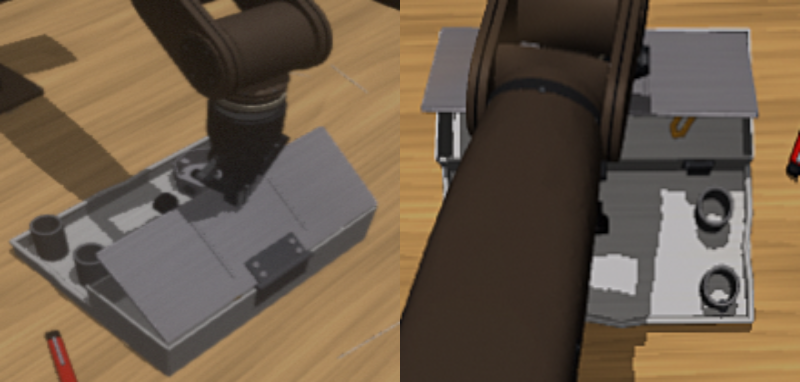

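The tip is pushing the lid's outer face near its front edge and the lid is swinging down. I'll continue along the arc.

servo_tool(increments="0 0 0 0.4 0 0.3 0;0 0 0 0.7 0 0.6 0;0 0 0 1.3 0 1.4 0;0 0 0 1.8 0 2.2 0;0 0 0 2.3 0 3.0 0;0 0 0 2.6 0 3.8 0;0 0 0 2.6 0 3.8 0;0 0 0 2.6 0 3.8 0")

```text
time: 7.75
eef_pos: [0.5873, -0.0144, 0.1377]
tcp_rot: [0.015, 1.0, 0.0, -0.002]
contact_force: [-0.1, -0.4, 0.2]
opening: 0.001
```

```bash
python3 -c "
from h import *
rel(w(23,0,128),tool())
snap('top','t5');snap('scene','s5')
a=cv2.imread('pics/s5.png')[50:310,170:390];b=cv2.imread('pics/t5.png')[140:310,180:380]
cv2.imwrite('pics/c5.png',np.hstack([cv2.resize(a,(400,382)),cv2.resize(b,(400,382))]))"
```

```text
t 7.75 tray mm [ 26.8   0.9 137.7] F [-0.1 -0.4  0.2] op 0.001
rotvec [ 0.0006 -0.0038 -0.0018] shift cm [ 0.37 -0.09  0.97] rows>= 0.3
```

View pics/c5.png

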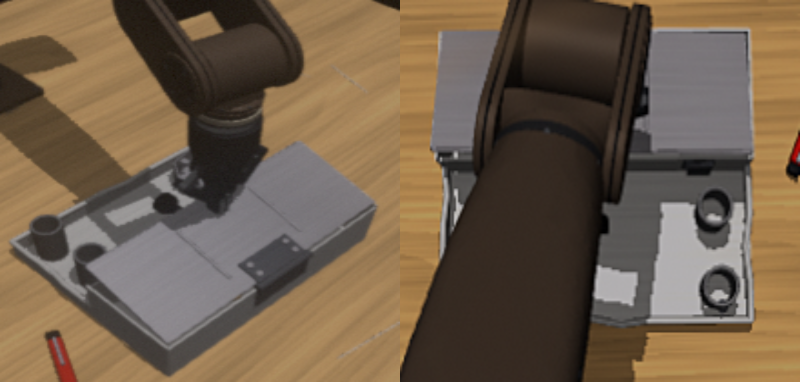

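The lid is nearly closed, with the middle at about 124 mm. I'll lift and move over to the left corner.

servo_tool(increments="0 0 0 0 0 -3 0;0 0 0 0.4 4 -3 0;0 0 0 0.9 8 -3 0;0 0 0 0.9 11.9 -3 0;0 0 0 0.9 11.9 -3 0;0 0 0 0.9 11.9 -2 0;0 0 0 0.9 11.9 -2 0")

```text
time: 8.43
eef_pos: [0.5823, 0.1046, 0.1573]
tcp_rot: [0.014, 1.0, -0.0, -0.001]
contact_force: [-0.5, -1.1, -1.2]
opening: -0.0
```

```bash
python3 -c "
from h import *
rel(w(18,120,128),tool())
snap('top','t6');fit=__import__('lid').fit
fit('t6',(300,350,150,174))
a=cv2.imread('pics/t6.png')[140:310,180:380]
cv2.imwrite('pics/c6.png',cv2.resize(a,None,fx=3,fy=3))"
```

```text
t 8.43 tray mm [ 18.4 119.6 157.3] F [-0.4 -1.1 -1.2] op -0.0
rotvec [-0.0006 -0.0029 -0.0009] shift cm [0.03 0.04 2.93] rows>= 0.7
t6 z=88.5 + -0.321*(x-135) + 0.038*y angle 0.31022653289529695 n 308 407 res 1.3519118279433497
```

View pics/c6.png

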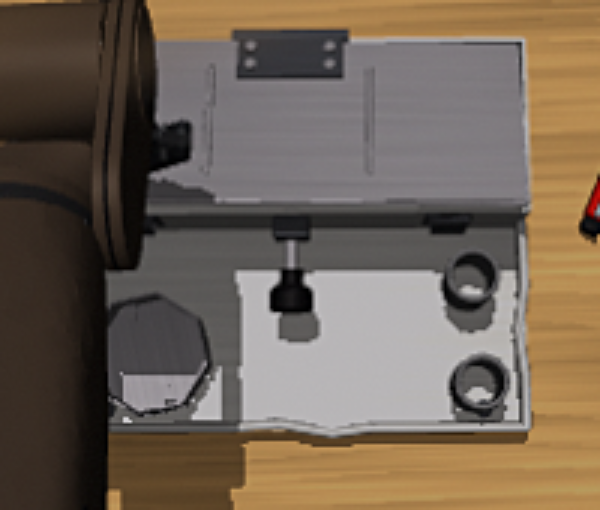

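The knob is still drawn at crop (292,290). I'll press the left corner down.

servo_tool(increments="0 0 0 0 0 1 0;0 0 0 0 0 1.5 0;0 0 0 0 0 2 0;0 0 0 0 0 2.5 0;0 0 0 0 0 2.8 0;0 0 0 0 0 2.8 0;0 0 0 0 0 2.8 0")

```text
time: 9.07
eef_pos: [0.5832, 0.1045, 0.1309]
tcp_rot: [0.015, 1.0, -0.0, -0.0]
contact_force: [-0.3, -0.3, 0.2]
opening: 0.001
```

servo_tool(increments="0 0 0 0 0 0.15 0;0 0 0 0 0 0.3 0;0 0 0 0 0 0.3 0")

```text
time: 9.32
eef_pos: [0.5833, 0.1047, 0.1282]
tcp_rot: [0.015, 1.0, -0.0, 0.0]
contact_force: [0.4, 0.7, 0.9]
opening: 0.0
```

servo_tool(increments="0 0 0 0 0 0.15 0;0 0 0 0 0 0.3 0;0 0 0 0 0 0.3 0")

```text
time: 9.57
eef_pos: [0.5832, 0.1046, 0.125]
tcp_rot: [0.015, 1.0, -0.0, -0.0]
contact_force: [0.5, -1.2, 1.0]
opening: 0.002
```

servo_tool(increments="0 0 0 0 0 0.1 0;0 0 0 0 0 0.2 0;0 0 0 0 0 0.2 0")

```text
time: 9.82
eef_pos: [0.5831, 0.1047, 0.123]
tcp_rot: [0.015, 1.0, 0.0, -0.0]
contact_force: [0.2, 0.4, 2.1]
opening: -0.0
```

servo_tool(increments="0 0 0 0 0 0.1 0;0 0 0 0 0 0.2 0;0 0 0 0 0 0.2 0")

```text
time: 10.07
eef_pos: [0.5831, 0.1046, 0.1209]
tcp_rot: [0.015, 1.0, -0.0, -0.0]
contact_force: [-0.6, -0.3, 2.0]
opening: -0.001
```

servo_tool(increments="0 0 0 0 0 0.1 0;0 0 0 0 0 0.2 0;0 0 0 0 0 0.2 0")

```text
time: 10.32
eef_pos: [0.5831, 0.1046, 0.119]
tcp_rot: [0.015, 1.0, -0.0, -0.0]
contact_force: [0.7, 0.2, 0.2]
opening: -0.0
```

servo_tool(increments="0 0 0 0 0 0.1 0;0 0 0 0 0 0.1 0")

```text
time: 10.48
eef_pos: [0.5832, 0.1046, 0.118]
tcp_rot: [0.015, 1.0, -0.0, -0.0]
contact_force: [-0.5, 0.0, 0.8]
opening: 0.0
```

servo_tool(increments="0 0 0 0 0 0.1 0;0 0 0 0 0 0.1 0")

```text
time: 10.65
eef_pos: [0.5832, 0.1046, 0.117]
tcp_rot: [0.015, 1.0, -0.0, -0.0]
contact_force: [-0.2, 0.2, 0.5]
opening: -0.0
```

servo_tool(increments="0 0 0 0 0 0.1 0;0 0 0 0 0 0.1 0")

```text
time: 10.82
eef_pos: [0.5832, 0.1046, 0.116]
tcp_rot: [0.015, 1.0, -0.0, -0.0]
contact_force: [0.1, -0.3, 0.7]
opening: -0.002
```

servo_tool(increments="0 0 0 0 0 0.1 0;0 0 0 0 0 0.1 0")

```text
time: 10.98
eef_pos: [0.5831, 0.1046, 0.115]
tcp_rot: [0.015, 1.0, -0.0, -0.0]
contact_force: [-0.8, 0.1, 1.0]
opening: -0.004
```

servo_tool(increments="0 0 0 0 0 0.1 0;0 0 0 0 0 0.1 0")

```text
time: 11.15
eef_pos: [0.5832, 0.1046, 0.114]
tcp_rot: [0.015, 1.0, -0.0, -0.0]
contact_force: [-1.0, -0.4, 0.7]
opening: 0.001
```

servo_tool(increments="0 0 0 0 0 0.1 0;0 0 0 0 0 0.1 0")

```text
time: 11.32
eef_pos: [0.5832, 0.1046, 0.1131]
tcp_rot: [0.015, 1.0, 0.0, -0.0]
contact_force: [-0.5, -0.6, 1.7]
opening: 0.001
```

servo_tool(increments="0 0 0 0 0 0.1 0;0 0 0 0 0 0.1 0")

```text
time: 11.48
eef_pos: [0.5834, 0.1048, 0.1123]
tcp_rot: [0.015, 1.0, 0.0, 0.0]
contact_force: [-0.7, -0.1, 3.1]
opening: 0.002
```

servo_tool(increments="0 0 0 0 0 0.1 0;0 0 0 0 0 0.1 0")

```text
time: 11.65
eef_pos: [0.5835, 0.1049, 0.1115]
tcp_rot: [0.015, 1.0, 0.0, 0.0]
contact_force: [-0.9, 1.6, 2.7]
opening: -0.001
```

servo_tool(increments="0 0 0 0 0 0.1 0;0 0 0 0 0 0.1 0")

```text
time: 11.82
eef_pos: [0.5836, 0.105, 0.1107]
tcp_rot: [0.015, 1.0, 0.0, 0.001]
contact_force: [-0.9, 2.6, 3.4]
opening: 0.001
```

servo_tool(increments="0 0 0 0 0 0.1 0;0 0 0 0 0 0.1 0")

```text
time: 11.98
eef_pos: [0.5837, 0.1052, 0.1098]
tcp_rot: [0.015, 1.0, 0.001, 0.001]
contact_force: [-0.9, 3.9, 4.8]
opening: 0.0
```

servo_tool(increments="0 0 0 0 0 0.1 0;0 0 0 0 0 0.1 0")

```text
time: 12.15
eef_pos: [0.5839, 0.1054, 0.1091]
tcp_rot: [0.015, 1.0, 0.001, 0.001]
contact_force: [-0.2, 3.5, 5.5]
opening: 0.002
```

servo_tool(increments="0 0 0 0 0 0.1 0;0 0 0 0 0 0.1 0")

```text
time: 12.32
eef_pos: [0.5841, 0.1056, 0.1083]
tcp_rot: [0.015, 1.0, 0.001, 0.001]
contact_force: [0.5, 4.8, 5.3]
opening: -0.002
```

servo_tool(increments="0 0 0 0 0 0.1 0;0 0 0 0 0 0.1 0")

```text
time: 12.48
eef_pos: [0.5843, 0.1057, 0.1076]
tcp_rot: [0.015, 1.0, 0.001, 0.001]
contact_force: [0.2, 4.0, 7.0]
opening: -0.007
```

servo_tool(increments="0 0 0 0 0 0.1 0;0 0 0 0 0 0.1 0")

```text
time: 12.65
eef_pos: [0.5844, 0.1059, 0.1069]
tcp_rot: [0.015, 1.0, 0.001, 0.002]
contact_force: [-0.9, 4.3, 7.8]
opening: -0.002
```

servo_tool(increments="0 0 0 0 0 0.1 0;0 0 0 0 0 0.1 0")

```text
time: 12.82
eef_pos: [0.5846, 0.1061, 0.1062]
tcp_rot: [0.015, 1.0, 0.002, 0.002]
contact_force: [0.2, 5.2, 8.5]
opening: -0.004
```

servo_tool(increments="0 0 0 0 0 0.1 0;0 0 0 0 0 0.1 0")

```text
time: 12.98
eef_pos: [0.5848, 0.1063, 0.1053]
tcp_rot: [0.015, 1.0, 0.002, 0.002]
contact_force: [-0.6, 7.2, 7.8]
opening: -0.002
```

servo_tool(increments="0 0 0 0 0 0.1 0;0 0 0 0 0 0.1 0")

```text
time: 13.15
eef_pos: [0.5848, 0.1063, 0.1043]
tcp_rot: [0.015, 1.0, 0.002, 0.002]
contact_force: [-0.1, 6.5, 8.9]
opening: -0.003
```

servo_tool(increments="0 0 0 0 0 0.1 0;0 0 0 0 0 0.1 0")

```text
time: 13.32
eef_pos: [0.5848, 0.1064, 0.1034]
tcp_rot: [0.015, 1.0, 0.002, 0.002]
contact_force: [-0.2, 7.0, 9.3]
opening: 0.0
```

servo_tool(increments="0 0 0 0 0 0.1 0;0 0 0 0 0 0.1 0")

```text
time: 13.48
eef_pos: [0.5846, 0.1063, 0.1019]
tcp_rot: [0.015, 1.0, 0.002, 0.002]
contact_force: [0.5, 6.6, 5.6]
opening: -0.0
```

servo_tool(increments="0 0 0 0 0 0.1 0;0 0 0 0 0 0.1 0")

```text
time: 13.65
eef_pos: [0.5846, 0.1063, 0.1015]
tcp_rot: [0.015, 1.0, 0.002, 0.002]
contact_force: [-1.6, 6.4, 10.0]
opening: 0.001
```

servo_tool(increments="0 0 0 0 0 0.1 0;0 0 0 0 0 0.1 0")

```text
time: 13.82
eef_pos: [0.5848, 0.1063, 0.1013]
tcp_rot: [0.015, 1.0, 0.002, 0.002]
contact_force: [-3.7, 7.0, 13.7]
opening: -0.002
```

servo_tool(increments="0 0 0 0 0 0.1 0;0 0 0 0 0 0.1 0")

```text
time: 13.98
eef_pos: [0.5848, 0.1063, 0.1011]
tcp_rot: [0.015, 1.0, 0.002, 0.002]
contact_force: [-4.7, 6.0, 16.0]
opening: 0.001
```

The left corner gave a clear force drop (9.3 to 5.6 N) and then a steep rise on the buffer at a tip height of about 87 mm. I'll lift and go to the right corner.

servo_tool(increments="0 0 0 0 0 -2 0;0 0 0 0 0 -5 0;0 0 0 0 -4 -5.5 0;0 0 0 0 -8 -5.5 0;0 0 0 0 -12 -5.5 0;0 0 0 0 -16 -5.5 0;0 0 0 0 -20 -5.5 0;0 0 0 0 -24 -5.5 0;0 0 0 0 -24 -5.5 0;0 0 0 0 -24 -5.5 0")

```text
time: 14.82
eef_pos: [0.5753, -0.1377, 0.1512]
tcp_rot: [0.017, 1.0, -0.0, -0.001]
contact_force: [-0.2, 0.1, -0.3]
opening: -0.0
```

```bash
python3 -c "
from h import *
from lid import fit
rel(w(18,-120,128),tool())
snap('top','t7')
fit('t7',(208,245,153,190))
a=cv2.imread('pics/t7.png')[140:310,180:380]
cv2.imwrite('pics/c7.png',cv2.resize(a,None,fx=3,fy=3))"
```

```text
t 14.82 tray mm [  18.3 -122.7  151.2] F [-0.2  0.1 -0.3] op -0.0
rotvec [-0.0003 -0.0014 -0.0058] shift cm [0.03 0.27 2.32] rows>= 0.6
t7 z=88.1 + -0.099*(x-135) + -0.098*y angle 0.09914243289695618 n 398 481 res 1.4729109279934531
```

View pics/c7.png

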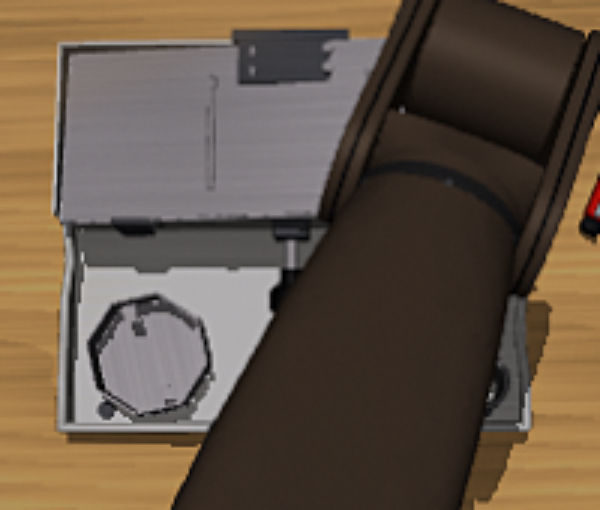

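Left corner reads 88 mm, so it is held; the right one is at about 111 mm. I'll press the right corner now.

servo_tool(increments="0 0 0 0 0.2 1.2 0;0 0 0 0 0.2 2.2 0;0 0 0 0 0.2 2.5 0;0 0 0 0 0.2 2.6 0;0 0 0 0 0.2 2.6 0")

```text
time: 15.28
eef_pos: [0.5757, -0.1321, 0.1251]
tcp_rot: [0.014, 1.0, 0.0, -0.001]
contact_force: [0.6, 0.3, -0.2]
opening: 0.001
```

servo_tool(increments="0 0 0 0 0 0.1 0;0 0 0 0 0 0.2 0;0 0 0 0 0 0.2 0")

```text
time: 15.53
eef_pos: [0.5763, -0.1332, 0.1244]
tcp_rot: [0.015, 1.0, -0.0, 0.0]
contact_force: [-0.2, 0.2, 0.2]
opening: 0.002
```

servo_tool(increments="0 0 0 0 0 0.1 0;0 0 0 0 0 0.2 0;0 0 0 0 0 0.2 0")

```text
time: 15.78
eef_pos: [0.5762, -0.1334, 0.1223]
tcp_rot: [0.015, 1.0, -0.0, 0.0]
contact_force: [0.6, 0.7, 0.9]
opening: 0.001
```

servo_tool(increments="0 0 0 0 0 0.1 0;0 0 0 0 0 0.1 0")

```text
time: 15.95
eef_pos: [0.5762, -0.1334, 0.1212]
tcp_rot: [0.015, 1.0, -0.0, 0.0]
contact_force: [-0.2, -0.8, 1.0]
opening: 0.002
```

servo_tool(increments="0 0 0 0 0 0.1 0;0 0 0 0 0 0.1 0")

```text
time: 16.12
eef_pos: [0.5761, -0.1333, 0.1201]
tcp_rot: [0.015, 1.0, -0.0, -0.0]
contact_force: [0.4, -0.7, 0.5]
opening: -0.0
```

servo_tool(increments="0 0 0 0 0 0.1 0;0 0 0 0 0 0.1 0")

```text
time: 16.28
eef_pos: [0.5761, -0.1333, 0.119]
tcp_rot: [0.015, 1.0, -0.0, -0.0]
contact_force: [0.4, 0.2, 1.4]
opening: -0.001
```

servo_tool(increments="0 0 0 0 0 0.1 0;0 0 0 0 0 0.1 0")

```text
time: 16.45
eef_pos: [0.5761, -0.1333, 0.1181]
tcp_rot: [0.015, 1.0, -0.0, -0.0]
contact_force: [-0.6, -0.4, 1.7]
opening: -0.003
```

servo_tool(increments="0 0 0 0 0 0.1 0;0 0 0 0 0 0.1 0")

```text
time: 16.62
eef_pos: [0.5762, -0.1334, 0.1175]
tcp_rot: [0.015, 1.0, -0.0, -0.0]
contact_force: [-2.0, -0.3, 2.9]
opening: -0.006
```

servo_tool(increments="0 0 0 0 0 0.1 0;0 0 0 0 0 0.2 0;0 0 0 0 0 0.2 0")

```text
time: 16.87
eef_pos: [0.5765, -0.1336, 0.1167]
tcp_rot: [0.015, 1.0, -0.0, 0.0]
contact_force: [-2.3, -0.3, 6.7]
opening: -0.0
```

servo_tool(increments="0 0 0 0 0 0.1 0;0 0 0 0 0 0.2 0;0 0 0 0 0 0.2 0")

```text
time: 17.12
eef_pos: [0.5768, -0.134, 0.1158]
tcp_rot: [0.015, 1.0, -0.001, 0.0]
contact_force: [-3.9, -0.4, 9.9]
opening: 0.002
```

servo_tool(increments="0 0 0 0 0 0.1 0;0 0 0 0 0 0.2 0;0 0 0 0 0 0.2 0")

```text
time: 17.37
eef_pos: [0.577, -0.1343, 0.1146]
tcp_rot: [0.015, 1.0, -0.001, 0.001]
contact_force: [-5.2, -1.0, 14.8]
opening: 0.002
```

servo_tool(increments="0 0 0 0 0 0.1 0;0 0 0 0 0 0.2 0;0 0 0 0 0 0.2 0")

```text
time: 17.62
eef_pos: [0.5772, -0.1346, 0.1129]
tcp_rot: [0.015, 1.0, -0.002, 0.001]
contact_force: [-5.2, -0.8, 13.9]
opening: -0.001
```

servo_tool(increments="0 0 0 0 0 0.1 0;0 0 0 0 0 0.1 0")

```text
time: 17.78
eef_pos: [0.5772, -0.1347, 0.112]
tcp_rot: [0.014, 1.0, -0.002, 0.001]
contact_force: [-5.2, -1.2, 15.0]
opening: -0.0
```

servo_tool(increments="0 0 0 0 0 0.1 0;0 0 0 0 0 0.1 0")

```text
time: 17.95
eef_pos: [0.5773, -0.1349, 0.1111]
tcp_rot: [0.014, 1.0, -0.002, 0.001]
contact_force: [-5.7, -2.3, 15.3]
opening: -0.001
```

servo_tool(increments="0 0 0 0 0 0.1 0;0 0 0 0 0 0.1 0")

```text
time: 18.12
eef_pos: [0.5774, -0.135, 0.1106]
tcp_rot: [0.014, 1.0, -0.002, 0.001]
contact_force: [-7.2, -1.6, 16.9]
opening: -0.003
```

servo_tool(increments="0 0 0 0 0 0.1 0;0 0 0 0 0 0.1 0")

```text
time: 18.28
eef_pos: [0.5774, -0.1351, 0.1097]
tcp_rot: [0.014, 1.0, -0.002, 0.001]
contact_force: [-6.0, -2.8, 16.1]
opening: -0.004
```

servo_tool(increments="0 0 0 0 0 0.1 0;0 0 0 0 0 0.1 0")

```text
time: 18.45
eef_pos: [0.5775, -0.1352, 0.1091]
tcp_rot: [0.014, 1.0, -0.002, 0.001]
contact_force: [-7.4, -1.4, 18.7]
opening: 0.0
```

servo_tool(increments="0 0 0 0 0 0.1 0;0 0 0 0 0 0.1 0")

```text
time: 18.62
eef_pos: [0.5776, -0.1354, 0.108]
tcp_rot: [0.014, 1.0, -0.002, 0.001]
contact_force: [-7.1, -2.7, 16.9]
opening: -0.001
```

servo_tool(increments="0 0 0 0 0 0.1 0;0 0 0 0 0 0.1 0")

```text
time: 18.78
eef_pos: [0.5776, -0.1354, 0.1073]
tcp_rot: [0.014, 1.0, -0.002, 0.001]
contact_force: [-7.8, -2.9, 19.4]
opening: 0.002
```

servo_tool(increments="0 0 0 0 0 0.1 0;0 0 0 0 0 0.1 0")

```text
time: 18.95
eef_pos: [0.5777, -0.1355, 0.1068]
tcp_rot: [0.014, 1.0, -0.002, 0.001]
contact_force: [-8.7, -3.4, 20.1]
opening: 0.001
```

servo_tool(increments="0 0 0 0 0 0.1 0;0 0 0 0 0 0.1 0")

```text
time: 19.12
eef_pos: [0.5776, -0.1356, 0.1041]
tcp_rot: [0.014, 1.0, -0.003, 0.002]
contact_force: [-3.6, -4.1, 7.8]
opening: -0.002
```

servo_tool(increments="0 0 0 0 0 0.1 0;0 0 0 0 0 0.1 0")

```text
time: 19.28
eef_pos: [0.5776, -0.1354, 0.102]
tcp_rot: [0.015, 1.0, -0.002, 0.002]
contact_force: [-3.0, -4.4, 8.5]
opening: 0.001
```

Clear snap: the force fell from 20 to 8 N. I'll go a touch further to the buffer.

servo_tool(increments="0 0 0 0 0 0.1 0;0 0 0 0 0 0.1 0")

```text
time: 19.45
eef_pos: [0.5776, -0.1354, 0.1019]
tcp_rot: [0.015, 1.0, -0.002, 0.002]
contact_force: [-3.9, -2.3, 13.8]
opening: 0.0
```

servo_tool(increments="0 0 0 0 0 0.1 0;0 0 0 0 0 0.1 0")

```text
time: 19.62
eef_pos: [0.5777, -0.1354, 0.1018]
tcp_rot: [0.014, 1.0, -0.002, 0.001]
contact_force: [-6.8, -2.3, 16.3]
opening: 0.005
```

It has landed on the buffer (steep rise). I'll lift clear and check both corners.

servo_tool(increments="0 0 0 0 0 -2 0;0 0 0 0 0 -6 0;0 0 0 0 0 -10 0;0 0 0 4 3 -14 0;0 0 0 8 6 -16 0;0 0 0 11 9 -16 0;0 0 0 11 9 -16 0;0 0 0 11 9 -16 0")

```text
time: 20.28
eef_pos: [0.4662, -0.0368, 0.2583]
tcp_rot: [0.014, 1.0, 0.001, 0.001]
contact_force: [-0.2, 0.5, -0.1]
opening: 0.001
```

```bash
python3 -c "
from h import *
from lid import fit
rel(w(-100,0,260),tool())
snap('top','t8');snap('scene','s8')
a=cv2.imread('pics/s8.png')[50:310,170:390];b=cv2.imread('pics/t8.png')[140:310,180:380]
cv2.imwrite('pics/c8.png',np.hstack([cv2.resize(a,(400,382)),cv2.resize(b,(400,382))]))
fit('t8',(208,350,153,190))
"
```

```text
t 20.28 tray mm [-93.6 -24.9 258.3] F [-0.2  0.5 -0.1] op 0.001
rotvec [0.0013 0.0015 0.001 ] shift cm [ 0.64  2.49 -0.16] rows>= 0.6
t8 z=88.5 + -0.012*(x-135) + 0.003*y angle 0.012399331913528447 n 1439 1771 res 1.4725703159365315
```

View pics/c8.png

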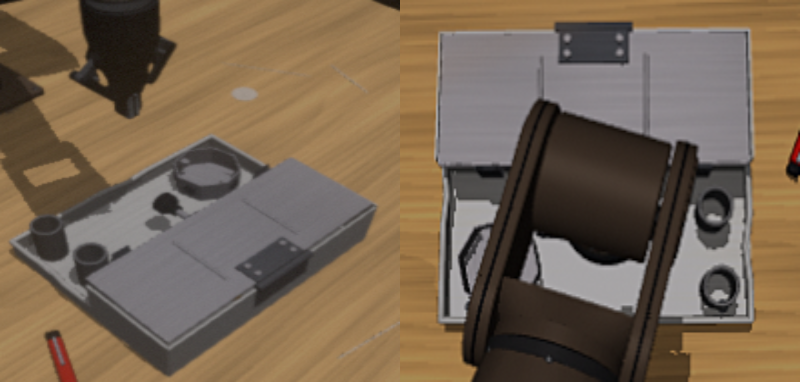

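The lid is flat at about 90 mm at both corners, the knob is still drawn and the parts haven't moved. Next I'll lower the closed fingers in front of the knob.

servo_tool(increments="0 0 0 1.0 2.5 0 0;0 0 0 1.0 2.5 0 0;0 0 0 1.0 2.5 4 0;0 0 0 1.0 2.5 8 0;0 0 0 1.0 2.5 12 0;0 0 0 1.0 2.5 16 0;0 0 0 1.0 2.5 18.5 0;0 0 0 1.0 2.5 19.8 0;0 0 0 1.0 2.5 19.8 0;0 0 0 1.0 2.5 19.8 0")

```text
time: 21.22
eef_pos: [0.4595, -0.0152, 0.058]
tcp_rot: [0.015, 1.0, 0.0, -0.001]
contact_force: [0.8, -0.4, 0.6]
opening: 0.003
```

```bash
python3 -c "
from h import *
rel(w(-88,0,60),tool())"
```

```text
t 21.22 tray mm [-100.9   -3.5   58. ] F [ 0.8 -0.4  0.6] op 0.003
rotvec [ 0.0006 -0.0027 -0.0025] shift cm [-1.29  0.36 -0.2 ] rows>= 0.3
```

servo_tool(increments="0 0 0 -0.5 0.4 -0.2 0;0 0 0 -1.0 0.4 -0.2 0;0 0 0 -1.3 0.4 -0.2 0;0 0 0 -1.3 0.4 -0.2 0")

```text
time: 21.55
eef_pos: [0.4745, -0.0114, 0.0627]
tcp_rot: [0.015, 1.0, -0.0, 0.001]
contact_force: [0.3, 0.6, 0.3]
opening: 0.001
```

servo_tool(increments="0 0 0 -0.3 0 0 0;0 0 0 -0.6 0 0 0;0 0 0 -0.9 0 0 0;0 0 0 -1.2 0 0 0;0 0 0 -1.2 0 0 0")

```text
time: 21.97
eef_pos: [0.4857, -0.0116, 0.0616]
tcp_rot: [0.015, 1.0, -0.0, 0.001]
contact_force: [-0.2, -0.1, 0.2]
opening: -0.003
```

```bash
python3 -c "
from h import *
rel(w(-66,0,60),tool())"
```

```text
t 21.97 tray mm [-74.9   0.8  61.6] F [-0.2 -0.1  0.2] op -0.003
rotvec [-0.0003  0.0022 -0.0018] shift cm [-0.89 -0.08  0.16] rows>= 0.2
```

servo_tool(increments="0 0 0 -0.2 0 0 0;0 0 0 -0.4 0 0 0;0 0 0 -0.4 0 0 0")

```text
time: 22.22
eef_pos: [0.4896, -0.0117, 0.0614]
tcp_rot: [0.015, 1.0, -0.0, 0.001]
contact_force: [0.4, -0.0, 0.2]
opening: 0.002
```

servo_tool(increments="0 0 0 -0.2 0 0 0;0 0 0 -0.4 0 0 0;0 0 0 -0.4 0 0 0")

```text
time: 22.47
eef_pos: [0.4934, -0.0118, 0.0612]
tcp_rot: [0.015, 1.0, -0.0, 0.001]
contact_force: [0.1, 0.1, -0.1]
opening: 0.003
```

servo_tool(increments="0 0 0 -0.2 0 0 0;0 0 0 -0.4 0 0 0;0 0 0 -0.4 0 0 0")

```text
time: 22.72
eef_pos: [0.4936, -0.0117, 0.0609]
tcp_rot: [0.014, 1.0, 0.0, -0.005]
contact_force: [-11.9, -1.8, 9.8]
opening: 0.003
```

```bash
python3 -c "
from h import *
rel(w(-66,0,60),tool())
snap('scene','s9');snap('top','t9')
a=cv2.imread('pics/s9.png')[50:310,170:390];b=cv2.imread('pics/t9.png')[140:310,180:380]
cv2.imwrite('pics/c9.png',np.hstack([cv2.resize(a,(400,382)),cv2.resize(b,(400,382))]))"
```

```text
t 22.72 tray mm [-67.    1.   60.9] F [-11.8  -2.1   9.8] op 0.003
rotvec [ 0.0003 -0.0107 -0.0006] shift cm [-0.1  -0.1   0.09] rows>= 0.1
```

View pics/c9.png

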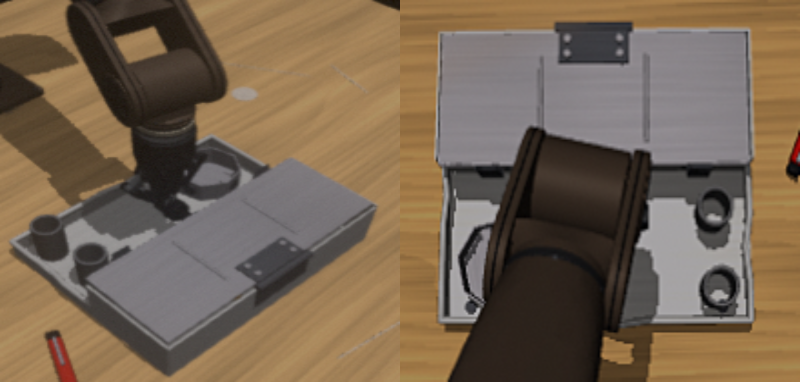

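```bash
python3 -c "
import cv2,numpy as np
f=lambda n:cv2.resize(cv2.imread(f'pics/{n}.png')[140:240,210:300],(360,400),interpolation=cv2.INTER_CUBIC)
cv2.imwrite('pics/c9b.png',np.hstack([f('s8'),f('s9')]))"
```

```text
(no output)
```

View pics/c9b.png

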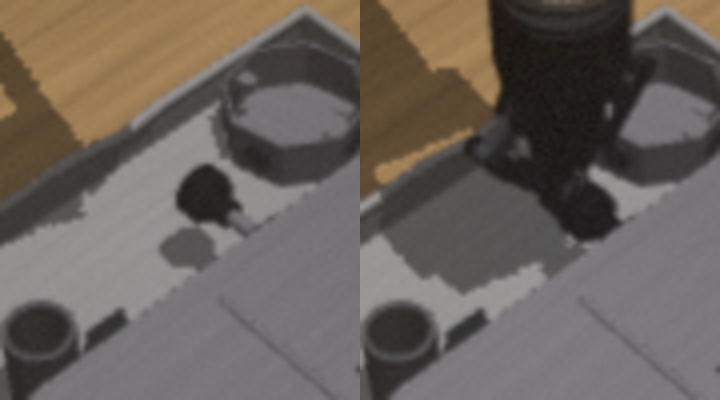

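The knob moved by about (20,17) crop px, which is about 20 mm towards the face. I'll press slightly firmer to seat it, then back off.

servo_tool(increments="0 0 0 -0.2 0 0 0;0 0 0 -0.3 0 0 0;0 0 0 -0.3 0 0 0")

```text
time: 23.07
eef_pos: [0.4935, -0.0115, 0.0604]
tcp_rot: [0.014, 1.0, 0.0, -0.01]
contact_force: [-22.0, -2.0, 16.5]
opening: -0.002
```

servo_tool(increments="0 0 0 1 0 0 0;0 0 0 3.5 0 0 0;0 0 0 3.5 0 -4 0;0 0 0 3.5 0 -8 0;0 0 0 3.5 0 -12 0;0 0 0 3.5 3 -16 0;0 0 0 3.5 7 -20 0;0 0 0 3.5 11 -22 0;0 0 0 3.5 15 -24 0;0 0 0 3.5 17 -24 0")

```text
time: 23.9
eef_pos: [0.4708, 0.1556, 0.3034]
tcp_rot: [0.016, 1.0, 0.001, 0.004]
contact_force: [0.6, -0.7, -0.3]
opening: -0.0
```

```bash
python3 -c "
from h import *
from lid import fit
rel(w(-66,0,60),tool())
snap('scene','s10');snap('top','t10')
fit('t10',(208,350,153,190))
d=np.load('pics/t10.npy')
b=cv2.imread('pics/t10.png')[140:310,180:380]
cv2.imwrite('pics/c10.png',cv2.resize(b,None,fx=3.5,fy=3.5,interpolation=cv2.INTER_CUBIC))"
```

```text
t 23.9 tray mm [-94.4 167.5 303.4] F [ 0.6 -0.7 -0.3] op -0.0
rotvec [ 0.0011  0.0072 -0.0032] shift cm [ -2.72 -16.77  24.35] rows>= 7.1
t10 z=88.4 + -0.014*(x-135) + 0.004*y angle 0.014376444461895054 n 1477 1769 res 1.4975578924491384
```

View pics/c10.png

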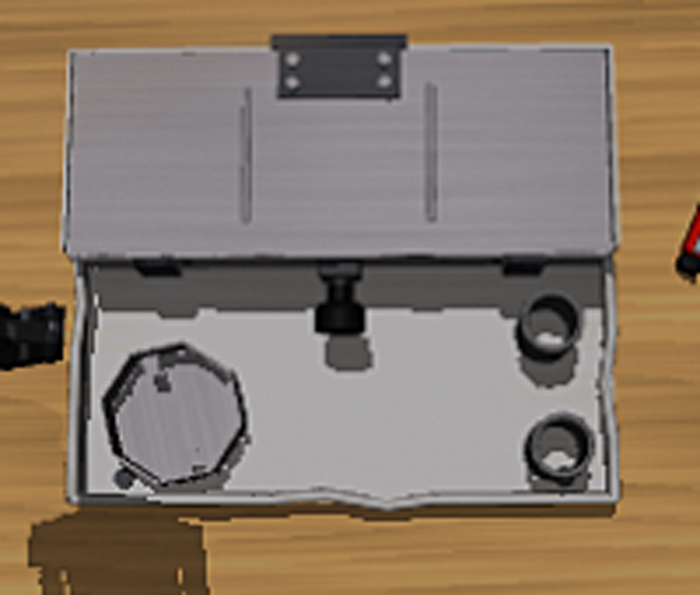

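In the picture the knob's front end is at row 235.1, against 235.5 at the start, so it is home. The lid is at about 90 mm at both corners and the loose parts are in place. I'll settle the arm and hand in.

servo_tool(increments="0 0 0 0 0 0 0;0 0 0 0 0 0 0;0 0 0 0 0 0 0;0 0 0 0 0 0 0")

```text
time: 24.33
eef_pos: [0.4695, 0.153, 0.2987]
tcp_rot: [0.016, 1.0, -0.0, -0.001]
contact_force: [-0.0, 0.6, -0.4]
opening: -0.002
```

```bash
python3 -c "
from h import *
s=ctrl.get_state();print(s['time'],s['contact_force'],abs(s['dq']).max())
print(ctrl.sign_off())"
```

```text
24.3333 [-0.00219097  0.64390853 -0.42989725] 0.004837490695371562
the job is handed in; nothing more can be done
None
```

The tray is ready for the road: the lid is shut under both clips and the bolt is pushed home. I handed the job in at 24.3 s of the 72 s allowed; no verdict was reported.

- **Bolt drawn:** I gripped the knob and pulled it out 20.1 mm, which is its full travel. The pictures showed it still drawn while the lid was being shut.
- **Left corner:** it snapped, with the force dropping from 9.3 to 5.6 N, and then landed on its buffer.
- **Right corner:** it snapped, with the force dropping from 20 to 8 N, and then landed on its buffer. The peak was about 22 N in total, more than the 9 to 18 N expected but well under 40 N.
- **Bolt locked:** I pushed the knob to a firm stop at 22 N. No push force showed in the readings along the way, so I relied on the pictures. They put the knob's front edge at row 235.1, against 235.5 at the start.

In the last pictures both lid corners read about 90 mm (limit 98 mm), from a depth fit that seems to read 1 to 2 mm high. The box and couplings looked unmoved. I judged the pen by eye only, and just its near end was in the last crop. The hand was clear of everything, with the contact force reading about zero.

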